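Feel for the proud rest button and press it flush

TASK

One of the four rest buttons in the top plate of the jacking stage stands a little proud of the plate's face. Take the spring probe out of its holder, touch the buttons lightly with it to find the high one, press that one gently down with the probe until it is flush with the plate (leaving the other three flush as they are), and put the probe back upright in its holder.

Things in the scene. Friction and masses are not known exactly. Their poses are not given: they have to be found in the camera images.
- base: Base of a fixed dark steel stage, 110 (its x) x 150 (its y) mm; origin at the centre of its underside, on the worktop. On jack screws above it, square over it, lies a level plate of the same outline, 16 mm thick; its top face is 30 to 42 mm above the worktop, unlike each time. Four rest buttons, 15 mm wide, sit in the plate at x, y = (-30,-50), (-30,50), (30,-50), (30,50) mm.
- base_slab (a point): Centre of the base slab's top, 8 mm up (not the plate). Three buttons (faces face_a to face_d, in no order) are flush with the plate (0.3 mm), one, any of them, is 3 to 4 mm proud. Below 9 N they do not move; at 10 N or more they slide down, to 5 mm below flush, and stay: no stop at flush, no way back. 30 N is too hard. Two screw heads, 11 mm wide, 2.5 mm high, on the plate at (0,-62), (0,62) mm.
- probe_grip (a point): Centre of the probe's black upright grip (20 x 20 mm, 50 mm tall, x and y square to its sides, z up; 0.1 kg). Below: a 30 mm round collar (underside 31 mm below this point), a rigid 9 mm nose (flat end 53 mm below) and out of it a thin sprung pin (tip 59 mm below). The pin yields at about 2.5 N plus 0.5 N per mm; pushed in 6 mm (about 5.5 N), the nose end bears on the work.
- holder_mouth (a point): Centre of the mouth of the upright bore in the top of the holder, a fixed grey block 60 x 60 mm and 50 mm high (this point is 50 mm above the worktop) on a foot 90 x 80 mm. The bore is 17 mm wide, goes right through, with a 3 mm chamfer. The probe stands with nose and pin in the bore and its collar on the block's top, grip centre 31 mm above this point.

How it is judged:
By the outcome, as a careful person would: the job done as asked, in the order asked, and still so for the second after the job is handed in, with the robot touching nothing.
It also fails if it takes over 64 s, if anything falls off the work surface, if the arm or the gripper's body presses on something with over 40 N, if the wrist force passes 120 N, or if a joint passes its speed limit or range.

ROBOT

A 6-joint arm with a two-finger parallel gripper is mounted at the origin on a cart in front of the work surface, level with it; the furniture and walls round the work are solid. World frame = base frame: x ahead of the robot, y to its left, z up, the work surface at z = 0. Lengths are in mm, angles in rad, forces in N, time in s.
With the tool pointing down it reaches from about 400 to 925 mm from the base axis. Payload 12.5 kg.
Tool frame: the origin (TCP) lies at the very end of the fingers, on their centre line; the grasp point (between the pads) lies 19 mm behind it; z points along the fingers, y is the direction in which the jaws open and shut (so a half turn about z gives the same grasp; the last joint's range is limited). The gripper opens to 95 mm and grips with 3 to 60 N. Pads are 20 mm wide; open, the fingers measure 119 mm over their backs; the gripper's body (75 mm by 180 mm) begins 59 mm behind the grasp point.
Start: joints at [1.072, 0.491, 1.559, -0, 1.092, -0.106], TCP at [239.221, 577.426, 214.661] pointing down, gripper open.
Joint ranges: [-3.1, 3.1], [-0.84, 2.19], [0.05, 2.79], [-1.13, 4.28], [0.06, 2.93], [-2.69, 2.69]. Speed limits (rad/s): [2.22, 2.22, 2.79, 3.14, 3.14, 3.14].

INTERFACE

Orientations are given as [roll, pitch, yaw] about the fixed x, y, z axes, in that order (R = Rz(yaw) Ry(pitch) Rx(roll)).
In Python, from cell import env gives the robot as it stands.
- The arm moves only by the shell command python3 -m pendant 'ROWS'. ROWS is JSON, a list that holds one entry, the list of rows, each a list of 5 numbers: the opening, from 0 (shut) to 1 (fully open), then the shift along the tool's x, y, z in m, then the turn about the tool's z in rad. A call has exactly 8 rows; each row is the pose to reach, as a shift and turn from the pose commanded when the call began, along the tool's axes at that moment; what a row does not reach only later rows make up. A row lasts 1/10 s, in which the tool goes at most 50 mm and 8.59 degrees, less where a joint would pass 70% of its speed; a pose out of reach is approached as far as the arm can. A call with a gripper value outside its range is refused whole. The fingers move at their own pace and stop on an object; the grip force is fixed at half the most. Time passes only in rows, so rows that repeat a pose let the fingers close, or fill a call up. It gives the time, the measured TCP pose, the force and the opening at its end, in the units of the state.
- env.state(): the state, without advancing time (a new reading comes with each control period).
- env.read_camera(name): name is "scene" or "top" or "wrist"; returns a dict with "image" (480x640x3 uint8, blue, green, red), "range_z" (480x640 float32, mm along the optical axis (not along the pixel's ray), 0 where there is no reading), "fx", "fy", "cx", "cy" (pixels), "rvec" (rotation vector, rad) and "tvec" (3), from world to camera coordinates, as OpenCV has them; the wrist camera has in their place "tool_from_camera" (4x4, takes a point from camera to tool coordinates, whose origin is the TCP and whose axes are the flange's). Camera axes: x right, y down, z forward; pixel columns grow to the right and rows downward; lengths in mm; the calibration is good to about 2 mm. A picture is of the moment at which its call begins: read the wrist's pose just before it.
- env.job_done(): hands the job in, once; it reports no verdict.
The state is a dict: "t": time; "joints": joint angles; "qvel": joint speeds; "tau": joint torques, N m; "eef_pos": TCP position; "tcp_rot": TCP orientation; "ft_force": force on the tool from outside, world axes, zero at the start; "moment": the same for the moment, N m; "opening": opening from 0.0 (shut) to 1.0 (fully open).
Only numpy, scipy, OpenCV 4.12 (cv2) and the standard library are available. Lean on these libraries where they do the work, as an engineer would, in place of code of your own. Each camera call takes 0.05 s, during which the arm holds its last target. There are 200 camera calls.

## Working session

There is one attempt and no reset: what is moved stays moved. The work goes in short steps, Python scripts to look and compute and a shell command to move; the robot and the scene stay as the last step left them, time stands still between calls to the robot, and variables do not carry over. Pictures are saved under pics/ and viewed, about 8 in all and at most 12, crops included, and the job is handed in when it is done.

```bash
ls; mkdir -p pics
cat > h.py <<'E'
import numpy as np,cv2,json
from cell import env
def grab(n):
    s=env.state(); c=env.read_camera(n); return s,c
def pts(c,s=None):
    z=c["range_z"].astype(float); v,u=np.mgrid[:480,:640]
    P=np.stack([(u-c["cx"])/c["fx"]*z,(v-c["cy"])/c["fy"]*z,z],-1)
    if "rvec" in c and c["rvec"] is not None:
        R=cv2.Rodrigues(np.array(c["rvec"],float))[0]; return (P-np.array(c["tvec"]).ravel())@R
    T=np.array(c["tool_from_camera"]); P=P@T[:3,:3].T+T[:3,3]
    return P@Rt(s).T+np.array(s["eef_pos"])
def Rt(s):
    from scipy.spatial.transform import Rotation as Ro
    return Ro.from_euler("xyz",s["tcp_rot"]).as_matrix()
E
python3 - <<'E'
from h import *
a=[]
for n in("scene","top"):
    s,c=grab(n); a.append(c); cv2.imwrite(f"pics/{n}0.png",c["image"]); np.savez(f"{n}0.npz",**c)
print(s)
for c in a: print(c["rvec"],c["tvec"],c["fx"])
E
```

```text
pics
{'t': 0.05, 'joints': array([ 1.07245610e+00,  4.91530376e-01,  1.55944195e+00,  1.17233385e-05,
        1.09170733e+00, -1.05587018e-01]), 'qvel': array([ 0.00066992, -0.00219699,  0.00125846,  0.00015433, -0.00101786,
        0.00125065]), 'tau': array([ 2.03181196e-03, -6.14238167e+01, -2.58913279e+01,  6.94656721e-02,
        4.70985984e-02, -7.49783271e-05]), 'eef_pos': array([239.06072339, 577.2104447 , 214.08246369]), 'tcp_rot': array([-3.14051279e+00, -1.24900659e-04,  2.74883397e+00]), 'ft_force': array([ 0.6868095 , -1.34374834, -0.20403371]), 'moment': array([ 0.01236811,  0.02443624, -0.01308527]), 'opening': 0.9969778418088631}
[ 2.00040364 -1.16119972  0.54363331] [-310.96504777  308.782326    700.03257401] 539.0422187997276
[ 2.08293414 -2.1533745   0.22047286] [-71.12412042 503.3556157  848.98734822] 495.664389846909
```

View pics/scene0.png

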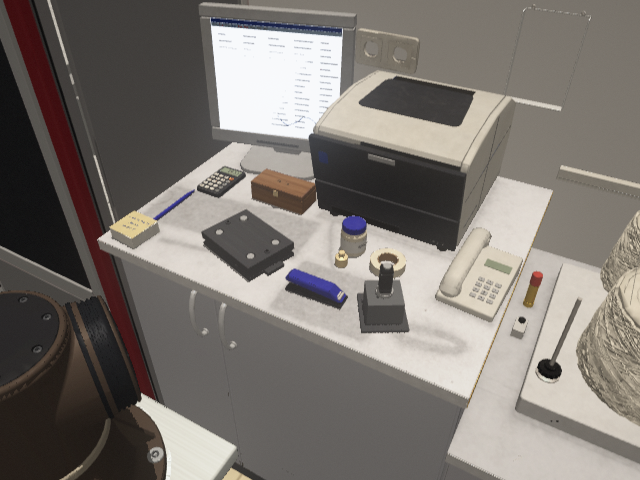

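View pics/top0.png

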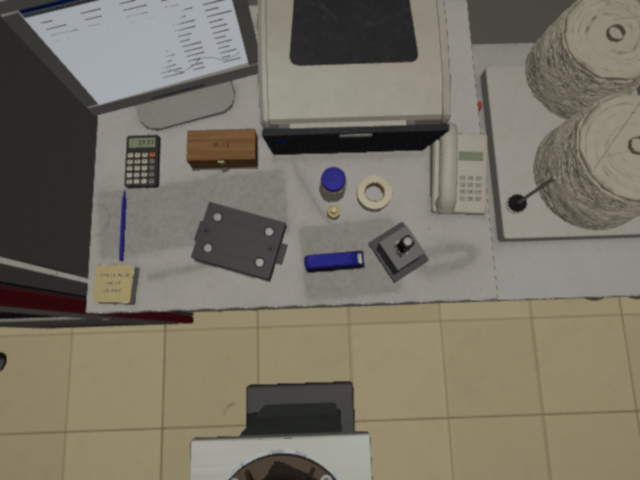

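The scene view shows the stage at about (248,243) and the holder with the probe at (385,295). In the top view the stage is at (240,241), its buttons at about (223,217), (269,232), (208,248), (257,260), and the holder is at (398,252) with the grip at (404,243). Now I'll turn these into positions.

Run:
```python
from h import *
from scipy import ndimage as N
for n in("top","scene"):
    c=dict(np.load(f"{n}0.npz")); P=pts(c); z=P[...,2]
    im=c["image"].astype(int); print(n,"table z", np.median(z[(np.abs(z)<15)]))
    v,u=np.mgrid[:480,:640]
    box={"top":((185,195,290,285),(365,215,435,285)),"scene":((195,205,300,282),(352,258,412,335))}[n]
    def rep(name,m):
        l,k=N.label(m); 
        if k==0: print(name,"none");return
        i=np.argmax(N.sum(m,l,range(1,k+1)))+1; q=P[l==i]
        r=cv2.minAreaRect(q[:,:2].astype(np.float32)); print(name,len(q),np.round(q.mean(0),1),"z",np.round(np.percentile(q[:,2],[5,50,95]),1),"rect",np.round(r[0],1),np.round(r[1],1),round(r[2],1))
    b=box[0]; B=(u>b[0])&(u<b[2])&(v>b[1])&(v<b[3])
    rep("plate",B&(z>24)&(z<55))
    br=im.sum(-1)
    l,k=N.label(B&(z>24)&(br>270))
    for i in range(1,k+1):
        q=P[l==i]
        if len(q)>8: vv,uu=np.nonzero(l==i);print("  btn",len(q),np.round(q.mean(0),1),np.round([uu.mean(),vv.mean()],1))
    b=box[1]; B=(u>b[0])&(u<b[2])&(v>b[1])&(v<b[3])
    rep("block",B&(abs(z-50)<5)); rep("grip",B&(z>70)); rep("griptop",B&(z>101)); rep("foot",B&(z>4)&(z<20))
```

```text
top table z 0.07381346591099096
plate 4768 [499.9  67.9  32.6] z [29.7 32.7 35.5] rect [501.2  68.7] [151.3 111. ] 72.7
  btn 50 [544.4 106.9  35.7] [217.  216.6]
  btn 52 [513.9  11.9  32. ] [268.5 231.4]
  btn 52 [487.2 124.5  32.4] [207.5 247.5]
  btn 52 [456.6  29.4  32.5] [259.3 262.3]
block 840 [ 471.7 -229.    49.8] z [47.  49.8 52.4] rect [ 473.6 -230.9] [60.  61.1] 30.9
grip 192 [ 471.3 -228.3  100.8] z [ 74.9 105.  110.6] rect [ 473.4 -230.8] [20.4 21.5] 30.8
griptop 135 [ 472.6 -229.8  106.8] z [103.1 106.6 111.3] rect [ 473.3 -230.3] [19.9 20.1] 32.3
foot 699 [ 464.3 -224.9    6.8] z [ 4.3  6.3 11.1] rect [ 473.2 -230.6] [89.6 80.3] 30.5
scene table z 1.2732274011406186
plate 3099 [497.1  63.1  33.3] z [28.1 33.7 36. ] rect [503.3  68.6] [154.2 114.5] 72.6
  btn 67 [524.5 139.2  34. ] [223.7 219.7]
  btn 11 [569.2  99.1  33.8] [253. 214.]
  btn 40 [511.1  79.1  68.9] [243.  217.8]
  btn 11 [556.7  59.1  33.9] [266. 223.]
  btn 11 [546.8  29.1  34.2] [276. 230.]
  btn 36 [488.4 124.8  33.4] [218.7 231.5]
  btn 37 [515.7  11.6  33.5] [274.9 241.7]
  btn 39 [458.5  29.9  33.5] [249.9 255.6]
  btn 83 [458.1 -67.5  34. ] [294.9 272.9]
block 768 [ 468.4 -233.4   50.8] z [47.4 50.9 53. ] rect [ 475.2 -230.3] [65.4 60.4] 30.4
grip 335 [ 467.4 -233.1   96.1] z [ 72.5  96.6 111. ] rect [ 172.  -342.4] [666.2  22.2] 20.3
griptop 136 [ 471.8 -231.3  107.1] z [102.1 106.5 111.8] rect [ 473.8 -230.8] [21.9 20.6] 24.8
foot 831 [ 451.4 -236.4    8.5] z [ 4.8  7.3 18. ] rect [ 474.4 -231.4] [91.1 81. ] 30.7
```

Run:
```python
from h import *
P=np.concatenate([pts(dict(np.load(f"{n}0.npz"))).reshape(-1,3) for n in("top","scene")])
xs=range(350,760,40); print("y\\x",list(xs))
for y in range(400,-361,-50):
    print(y,[int(np.percentile(q[:,2],99)) if len(q:=P[(abs(P[:,0]-x-20)<20)&(abs(P[:,1]-y)<25)&(P[:,2]>-50)])>5 else -1 for x in xs])
# move geometry in current tool frame
s=env.state();R=Rt(s);p=s["eef_pos"]
for t in([480,120,214],[473.4,-230.7,180]): print(t,np.round(R.T@(np.array(t)-p),1))
```

```text
y\x [350, 390, 430, 470, 510, 550, 590, 630, 670, 710, 750]
400 [446, 442, 434, 324, -1, -1, -1, -1, -1, -1, -1]
350 [448, 443, 434, 424, 415, 406, 396, 387, 377, 367, 361]
300 [3, 30, 30, 9, 9, 9, 13, 15, 15, 162, 360]
250 [3, 29, 29, 3, 3, 4, 15, 16, 15, 14, 358]
200 [3, 3, 3, 3, 4, 3, 3, 3, 3, 12, 348]
150 [2, 3, 33, 36, 37, 34, 3, 48, 49, 48, 134]
100 [3, 3, 35, 36, 38, 36, 3, 48, 49, 48, 12]
50 [2, 3, 36, 36, 36, 35, 3, 48, 49, 47, 3]
0 [3, 32, 35, 37, 35, 3, 13, 226, 238, 241, 244]
-50 [3, 3, 35, 3, 3, 3, 207, 227, 238, 243, 246]
-100 [2, 3, 35, 32, 27, 67, 205, 227, 238, 243, 246]
-150 [3, 3, 32, 30, 3, 51, 205, 227, 238, 243, 246]
-200 [3, 8, 98, 107, 6, 21, 205, 227, 238, 243, 246]
-250 [3, 8, 107, 111, 50, 3, 205, 227, 238, 243, 246]
-300 [3, 3, 8, 4, 53, 66, 73, 226, 237, 241, 244]
-350 [3, 3, 3, 4, 49, 65, 72, 78, 79, 3, 4]
[480, 120, 214] [-397.6 -330.2    0.4]
[473.4, -230.7, 180] [-525.7 -656.7   34.7]
```

Run:
```python
from h import *
for n in("top","scene"):
    P=pts(dict(np.load(f"{n}0.npz"))).reshape(-1,3)
    print(n)
    for x in range(150,700,40):
        q=P[(abs(P[:,0]-x-20)<20)&(P[:,2]>20)&(P[:,1]>250)]
        if len(q)>5: print(x,len(q),"y",np.percentile(q[:,1],[1,50,99]).round(),"z",np.percentile(q[:,2],[1,50,99]).round())
s,c=grab("wrist"); cv2.imwrite("pics/w0.png",c["image"]); P=pts(c,s).reshape(-1,3); print(P.min(0),P.max(0))
```

```text
top
350 847 y [368. 374. 433.] z [ 22. 123. 229.]
390 2630 y [265. 369. 380.] z [ 23. 101. 233.]
430 2445 y [263. 369. 469.] z [ 21.  86. 242.]
470 2063 y [367. 369. 504.] z [ 21. 153. 248.]
510 1979 y [367. 369. 370.] z [ 24. 163. 254.]
550 2002 y [367. 369. 370.] z [ 24. 167. 261.]
590 2013 y [367. 369. 370.] z [ 25. 171. 267.]
630 2021 y [367. 369. 370.] z [ 24. 175. 272.]
670 2051 y [367. 369. 371.] z [ 24. 179. 279.]
scene
350 11158 y [369. 427. 621.] z [ 24. 208. 445.]
390 4854 y [268. 371. 378.] z [ 22. 258. 445.]
430 4147 y [264. 371. 382.] z [ 24. 249. 436.]
470 3749 y [366. 369. 438.] z [ 23. 264. 428.]
510 3340 y [366. 369. 494.] z [ 23. 257. 418.]
550 3023 y [366. 369. 574.] z [ 24. 247. 409.]
590 2820 y [366. 369. 617.] z [ 24. 231. 399.]
630 2414 y [366. 369. 648.] z [ 25. 238. 391.]
670 2199 y [366. 369. 735.] z [ 25. 227. 381.]
[-468.26589373 -586.88106491 -890.74688724] [ 790.2249129  1548.10732789  385.05652891]
```

View pics/w0.png

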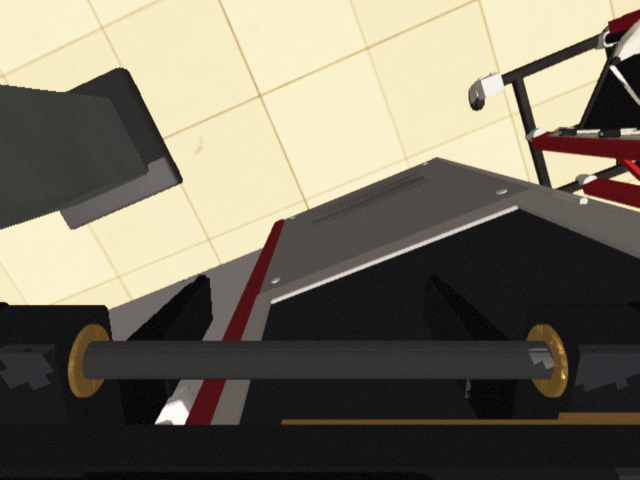

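Run:
```python
from h import *
s,c=grab("wrist"); print(np.round(c["tool_from_camera"],2))
P=pts(dict(np.load("scene0.npz"))).reshape(-1,3)
q=P[(P[:,2]>50)&(P[:,1]>300)&(P[:,1]<650)&(P[:,0]>250)&(P[:,0]<390)]
for y in range(310,650,30):
    r=q[abs(q[:,1]-y)<15]; 
    if len(r): print(y,len(r),np.percentile(r[:,0],[1,10,50]).round(),r[:,2].max().round())
R=Rt(s);p=s["eef_pos"]; print(p)
for t in([200,480,214],[175,390,214]): print(t,np.round(R.T@(np.array(t)-p),1))
```

```text
[[   0.     -0.96   -0.27   76.03]
 [   1.      0.      0.      0.5 ]
 [  -0.     -0.27    0.96 -170.91]
 [   0.      0.      0.      1.  ]]
370 1943 [381. 382. 385.] 454.0
400 2625 [378. 379. 383.] 452.0
430 1346 [377. 378. 379.] 424.0
460 1297 [383. 384. 385.] 383.0
490 1101 [383. 384. 385.] 338.0
520 817 [383. 384. 385.] 289.0
550 565 [383. 384. 385.] 231.0
580 353 [383. 384. 386.] 179.0
610 167 [384. 385. 386.] 125.0
640 23 [385. 385. 386.] 74.0
[239.14112662 577.23996649 214.21228639]
[200, 480, 214] [  -1.1 -104.8    0.3]
[175, 390, 214] [ -12.4 -197.5    0.4]
```

The wrist view shows only the cabinet front and the floor. That cabinet (front face at x≈377, side at y≈368) stands between the arm and the worktop, so I'll go round its corner at short radius.

```bash
python3 -m pendant '[[[1,-0.012,-0.035,0,-0.1],[1,-0.024,-0.07,0,-0.2],[1,-0.036,-0.105,0,-0.3],[1,-0.048,-0.139,0,-0.4],[1,-0.076,-0.165,0,-0.44],[1,-0.105,-0.192,0,-0.44],[1,-0.133,-0.218,0,-0.44],[1,-0.162,-0.244,0,-0.44]]]'; python3 -c "
from h import *
s=env.state();print(s['eef_pos'],s['tcp_rot'],s['joints'])
p=s['eef_pos'];R=Rt(s)
for t in([345,225,214],[400,100,214],[440,-30,214]): print(t,np.round(R.T@(np.array(t)-p),1))"
```

```text
t: 1.0
eef_pos: [295.7, 288.6, 214.7]
tcp_rot: [3.141, 0.0, -3.094]
ft_force: [0.9, 0.3, 0.2]
opening: 0.998
[295.71389128 288.63745501 214.74467304] [ 3.14134279e+00  3.18407852e-04 -3.09392259e+00] [ 6.13102415e-01  1.88569223e-01  2.04372927e+00  5.11815846e-05
  9.08891442e-01 -1.00539547e+00]
[345, 225, 214] [-46.2 -65.9   0.7]
[400, 100, 214] [ -95.2 -193.4    0.7]
[440, -30, 214] [-128.9 -325.2    0.7]
```

```bash
python3 -m pendant '[[[1,-0.023,-0.033,0,0],[1,-0.046,-0.066,0,0.1],[1,-0.062,-0.108,0,0.23],[1,-0.079,-0.151,0,0.36],[1,-0.095,-0.193,0,0.49],[1,-0.106,-0.237,0,0.62],[1,-0.118,-0.281,0,0.75],[1,-0.129,-0.325,0,0.88]]]'; python3 -c "
from h import *
s=env.state();print(s['eef_pos'],s['tcp_rot'],s['joints'])
p=s['eef_pos'];R=Rt(s)
for t in([473.4,-230.7,190],): print(t,np.round(R.T@(np.array(t)-p),1),'turn',s['tcp_rot'][2]-np.radians(120.7))"
```

```text
t: 1.8
eef_pos: [439.9, -30.5, 214.7]
tcp_rot: [3.141, 0.0, 2.303]
ft_force: [0.8, 0.2, 0.6]
opening: 0.997
[439.94718101 -30.52683255 214.72465439] [3.14127370e+00 1.94175227e-04 2.30321805e+00] [-2.19361378e-01  2.29406240e-01  1.98639795e+00  1.84139156e-04
  9.25445261e-01 -9.51893864e-01]
[473.4, -230.7, 190] [-171.2 -109.    24.7] turn 0.19660564422463223
```

```bash
python3 -m pendant '[[[1,-0.034,-0.022,0,0.1],[1,-0.068,-0.044,0,0.197],[1,-0.102,-0.065,0.005,0.197],[1,-0.137,-0.087,0.015,0.197],[1,-0.171,-0.109,0.025,0.197],[1,-0.171,-0.109,0.03,0.197],[1,-0.171,-0.109,0.03,0.197],[1,-0.171,-0.109,0.03,0.197]]]'
python3 - <<'E'
from h import *
from scipy import ndimage as N
s,c=grab("wrist"); cv2.imwrite("pics/w1.png",c["image"]); P=pts(c,s); z=P[...,2]
print(s['eef_pos'],s['tcp_rot'])
for nm,m in(("griptop",(z>100)&(z<112)),("block",abs(z-50)<4),("foot",(z>4)&(z<14))):
    m&=np.hypot(P[...,0]-473,P[...,1]+231)<80
    l,k=N.label(m)
    if k==0: print(nm,0);continue
    i=np.argmax(N.sum(m,l,range(1,k+1)))+1;q=P[l==i];r=cv2.minAreaRect(q[:,:2].astype(np.float32));print(nm,len(q),q.mean(0).round(1),r)
E
```

```text
t: 2.6
eef_pos: [473.9, -227.6, 184.7]
tcp_rot: [-3.142, -0.001, 2.112]
ft_force: [0.3, 0.3, -0.3]
opening: 0.999
[ 473.86575515 -227.64540764  184.66335893] [-3.14150243e+00 -6.49272503e-04  2.11214367e+00]
griptop 959 [ 472.9 -227.8  107.5] ((473.6414489746094, -228.66970825195312), (20.16332244873047, 19.637550354003906), 30.252248764038086)
block 4338 [ 471.5 -225.6   50.8] ((473.833740234375, -229.26870727539062), (60.117462158203125, 60.43605041503906), 30.553926467895508)
foot 3288 [ 467.3 -218.1    6.8] ((473.6851501464844, -229.0426788330078), (90.08526611328125, 79.99857330322266), 30.57785987854004)
```

View pics/w1.png

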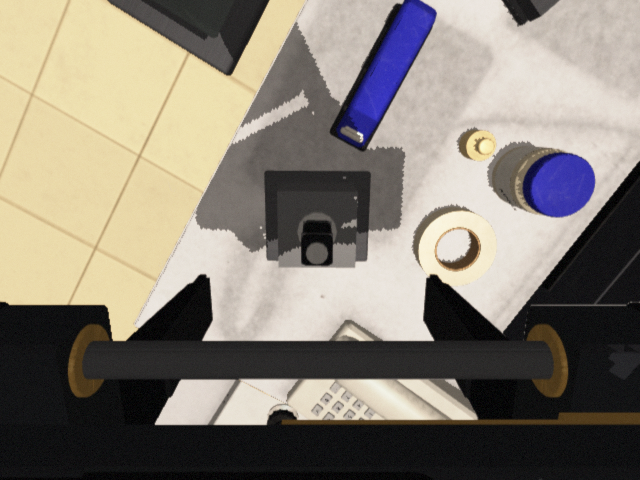

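The wrist view shows the grip at about (317,235), centred between the jaws and square to them. The holder comes out at (473.7,-229.0), against -230.7 from the top camera. I'll descend and grip.

```bash
python3 -m pendant '[[[1,-0.0015,-0.001,0.03,0],[1,-0.0015,-0.001,0.06,0],[1,-0.0015,-0.001,0.09,0],[1,-0.0015,-0.001,0.115,0],[1,-0.0015,-0.001,0.1225,0],[1,-0.0015,-0.001,0.1225,0],[0.1,-0.0015,-0.001,0.1225,0],[0.1,-0.0015,-0.001,0.1225,0]]]' && python3 -m pendant '[[[0.1,0,0,0,0],[0.1,0,0,0,0],[0.1,0,0,0,0],[0.1,0,0,0,0],[0.1,0,0,0,0],[0.1,0,0,0,0],[0.1,0,0,0,0],[0.1,0,0,0,0]]]'
```

```text
t: 3.45
eef_pos: [474.6, -230.3, 63.4]
tcp_rot: [3.141, 0.002, 2.112]
ft_force: [-0.7, 0.2, 0.3]
opening: 0.889
t: 4.25
eef_pos: [474.0, -230.2, 62.1]
tcp_rot: [3.142, -0.0, 2.112]
ft_force: [1.1, -0.5, 0.1]
opening: 0.212
```

```bash
python3 -m pendant '[[[0.1,0,0,-0.02,0],[0.1,0,0,-0.055,0],[0.1,0,0,-0.09,0],[0.1,0,0,-0.11,0],[0.1,0.04,0.02,-0.11,-0.14],[0.1,0.08,0.041,-0.11,-0.28],[0.1,0.12,0.062,-0.11,-0.42],[0.1,0.16,0.082,-0.11,-0.56]]]'
python3 - <<'E'
from h import *
s=env.state();p=s['eef_pos'];R=Rt(s);print(p,s['tcp_rot'],s['ft_force'],s['opening'])
for t in([456.8,29.7,172],): print(np.round(R.T@(np.array(t)-p),1),'turn',s['tcp_rot'][2]-np.pi)
P=pts(dict(np.load("top0.npz"))).reshape(-1,3)
for y in range(40,-100,-15):
    q=P[(abs(P[:,1]-y)<8)&(P[:,2]>100)&(P[:,0]>450)]
    if len(q): print(y,np.percentile(q[:,0],[0,2]).round())
E
```

```text
t: 5.05
eef_pos: [461.4, -49.3, 172.2]
tcp_rot: [3.141, 0.0, 2.677]
ft_force: [1.3, 0.9, -0.8]
opening: 0.208
[461.43397669 -49.26948124 172.16306236] [3.14143420e+00 7.61337949e-05 2.67694211e+00] [ 1.3433224   0.92460995 -0.80669558] 0.2083754214836611
[39.5 68.5  0.2] turn -0.4646505408709487
40 [817. 818.]
25 [818. 820.]
10 [629. 634.]
-5 [629. 632.]
-20 [629. 632.]
-35 [629. 632.]
-50 [630. 632.]
-65 [629. 632.]
-80 [629. 632.]
-95 [629. 632.]
```

```bash
python3 -m pendant '[[[0.1,0.02,0.034,0,-0.12],[0.1,0.0395,0.0685,0,-0.24],[0.1,0.0395,0.0685,0.02,-0.36],[0.1,0.0395,0.0685,0.04,-0.465],[0.1,0.0395,0.0685,0.05,-0.465],[0.1,0.0395,0.0685,0.05,-0.465],[0.1,0.0395,0.0685,0.05,-0.465],[0.1,0.0395,0.0685,0.05,-0.465]]]'
python3 - <<'E'
from h import *
s,c=grab("wrist"); cv2.imwrite("pics/w2.png",c["image"]); np.savez("w2.npz",**c); P=pts(c,s)
print(s['eef_pos'],s['tcp_rot'],s['ft_force'])
z=P[...,2]; m=(z>24)&(z<45)
q=P[m]; print("plate",len(q),q.mean(0),np.percentile(q[:,2],[5,50,95]))
np.save("w2P.npy",P)
E
```

```text
t: 5.85
eef_pos: [458.1, 27.9, 122.8]
tcp_rot: [3.142, 0.001, 3.135]
ft_force: [-0.3, 0.2, -0.3]
opening: 0.209
[458.09429451  27.88234328 122.8074194 ] [3.14158481e+00 1.14801083e-03 3.13481379e+00] [-0.32698842  0.24966352 -0.29584986]
plate 21292 [469.70779246  28.29412721  33.10324753] [28.66920843 33.54610199 34.92427642]
```

View pics/w2.png

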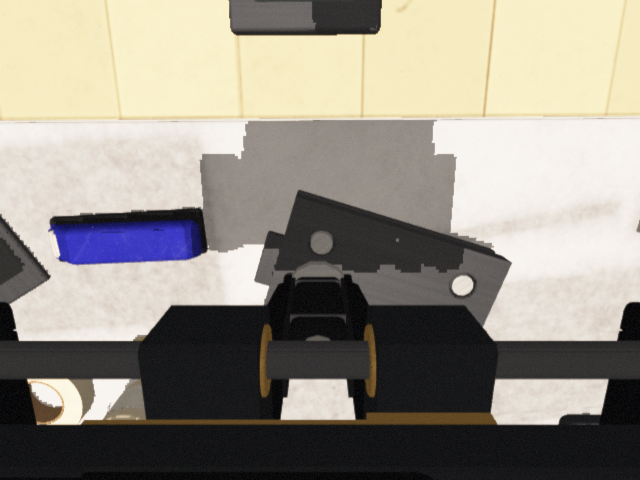

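The picture shows the two near buttons at (321,242) and (462,286), with the gripped probe in front. I'll cast both onto z≈33.

Run:
```python
from h import *
P=np.load("w2P.npy"); im=cv2.imread("pics/w2.png").astype(int).sum(-1)
from scipy import ndimage as N
v,u=np.mgrid[:480,:640]
s=env.state();p=s['eef_pos'];R=Rt(s)
for (a,b) in((321,242),(462,286)):
    B=(abs(u-a)<16)&(abs(v-b)<16); sub=im[B]; th=(np.percentile(sub,5)+np.percentile(sub,95))/2
    m=B&(im>th); l,k=N.label(m); i=l[b,a]; q=P[l==i]; vv,uu=np.nonzero(l==i)
    rr=cv2.minAreaRect(q[:,:2].astype(np.float32)); print(len(q),uu.mean(),vv.mean(),q.mean(0).round(2),np.round(rr[0],1),np.round(rr[1],1))
    ring=(np.hypot(P[...,0]-q[:,0].mean(),P[...,1]-q[:,1].mean())<14)&(np.hypot(P[...,0]-q[:,0].mean(),P[...,1]-q[:,1].mean())>9.5)&(P[...,2]>25)
    print(" ring z",np.median(P[ring][:,2]),"btn z",np.median(q[:,2]))
    print(" tool delta",np.round(R.T@(np.append(q[:,:2].mean(0),p[2])-p),1))
```

```text
415 321.17831325301205 242.04578313253012 [456.72  31.48  33.84] [423.3  31.2] [82.4 13.9]
 ring z 142.82038382173272 btn z 33.61578698513871
 tool delta [ 1.4  3.6 -0. ]
343 462.00583090379007 284.93002915451893 [487.27 126.31  34.25] [440.3  78.4] [151.6  14.2]
 ring z 33.71747252363132 btn z 33.50979608624144
 tool delta [-28.6  98.6   0. ]
```

```bash
cat > rd.py <<'E'
from h import *
a=[]
for i in range(6):
    env.read_camera("top"); s=env.state(); a.append(np.r_[s["eef_pos"],s["ft_force"]])
a=np.array(a); print("t",s["t"],"pos",a[:,:3].mean(0).round(2),"F",a[:,3:].mean(0).round(2),"sd",a[:,[2,5]].std(0).round(2))
E
python3 -m pendant '[[[0.1,0.001,0.0025,0.01,0],[0.1,0.001,0.0025,0.02,0],[0.1,0.001,0.0025,0.03,0],[0.1,0.001,0.0025,0.038,0],[0.1,0.001,0.0025,0.043,0],[0.1,0.001,0.0025,0.046,0],[0.1,0.001,0.0025,0.047,0],[0.1,0.001,0.0025,0.047,0]]]'; python3 rd.py; python3 -m pendant '[[[0.1,0,0,0.0005,0],[0.1,0,0,0.001,0],[0.1,0,0,0.001,0],[0.1,0,0,0.001,0],[0.1,0,0,0.001,0],[0.1,0,0,0.001,0],[0.1,0,0,0.001,0],[0.1,0,0,0.001,0]]]'; python3 rd.py
```

```text
t: 6.7
eef_pos: [456.8, 30.6, 75.1]
tcp_rot: [3.142, 0.0, 3.137]
ft_force: [1.1, -0.5, -1.2]
opening: 0.211
t 7.0 pos [456.82  30.65  75.34] F [ 0.18  0.15 -0.72] sd [0.04 0.71]
t: 7.8
eef_pos: [456.7, 30.7, 74.1]
tcp_rot: [3.142, 0.0, 3.137]
ft_force: [0.2, 0.6, -1.3]
opening: 0.209
t 8.1 pos [456.7   30.65  74.13] F [-0.08 -0.08 -0.74] sd [0.01 0.23]
```

```bash
python3 -m pendant '[[[0.1,0,0,0.0005,0],[0.1,0,0,0.001,0],[0.1,0,0,0.001,0],[0.1,0,0,0.001,0],[0.1,0,0,0.001,0],[0.1,0,0,0.001,0],[0.1,0,0,0.001,0],[0.1,0,0,0.001,0]]]'; python3 rd.py;  python3 -m pendant '[[[0.1,0,0,0.0005,0],[0.1,0,0,0.001,0],[0.1,0,0,0.001,0],[0.1,0,0,0.001,0],[0.1,0,0,0.001,0],[0.1,0,0,0.001,0],[0.1,0,0,0.001,0],[0.1,0,0,0.001,0]]]'; python3 rd.py
```

```text
t: 8.9
eef_pos: [456.7, 30.7, 73.1]
tcp_rot: [3.142, 0.0, 3.137]
ft_force: [0.3, 0.3, -1.3]
opening: 0.206
t 9.2 pos [456.7   30.67  73.13] F [ 0.06 -0.04 -0.84] sd [0.01 0.33]
t: 10.0
eef_pos: [456.7, 30.7, 72.1]
tcp_rot: [3.142, 0.0, 3.137]
ft_force: [-0.5, 0.0, 2.6]
opening: 0.209
t 10.3 pos [456.72  30.66  72.13] F [-0.03  0.25  1.98] sd [0.01 0.81]
```

```bash
python3 -m pendant '[[[0.1,0,0,-0.0005,0],[0.1,0,0,-0.0005,0],[0.1,0,0,-0.0005,0],[0.1,0,0,-0.0005,0],[0.1,0,0,-0.0005,0],[0.1,0,0,-0.0005,0],[0.1,0,0,-0.0005,0],[0.1,0,0,-0.0005,0]]]'; python3 rd.py
```

```text
t: 11.1
eef_pos: [456.7, 30.7, 72.6]
tcp_rot: [3.141, 0.0, 3.137]
ft_force: [0.6, 0.2, -0.2]
opening: 0.207
t 11.4 pos [456.71  30.66  72.62] F [ 0.45 -0.06  0.78] sd [0.01 0.2 ]
```

```bash
python3 -m pendant '[[[0.1,0,0,-0.012,0],[0.1,-0.010,0.032,-0.014,0],[0.1,-0.020,0.064,-0.014,0],[0.1,-0.030,0.095,-0.014,0],[0.1,-0.030,0.095,-0.010,0],[0.1,-0.030,0.095,-0.005,0],[0.1,-0.030,0.095,-0.0015,0],[0.1,-0.030,0.095,-0.0015,0]]]'; python3 rd.py; python3 -m pendant '[[[0.1,0,0,0.0005,0],[0.1,0,0,0.001,0],[0.1,0,0,0.0015,0],[0.1,0,0,0.0015,0],[0.1,0,0,0.0015,0],[0.1,0,0,0.0015,0],[0.1,0,0,0.0015,0],[0.1,0,0,0.0015,0]]]'; python3 rd.py
```

```text
t: 12.2
eef_pos: [486.6, 124.6, 73.5]
tcp_rot: [-3.141, -0.001, 3.136]
ft_force: [0.3, 0.6, -1.0]
opening: 0.211
t 12.5 pos [487.11 124.96  74.15] F [ 0.38 -0.02 -1.31] sd [0.17 0.26]
t: 13.3
eef_pos: [487.1, 125.5, 72.6]
tcp_rot: [3.142, 0.0, 3.137]
ft_force: [-0.7, 0.1, -0.4]
opening: 0.206
t 13.6 pos [487.16 125.52  72.64] F [ 0.37  0.15 -0.89] sd [0.01 0.82]
```

```bash
python3 -m pendant '[[[0.1,0,0,0.0005,0],[0.1,0,0,0.0005,0],[0.1,0,0,0.0005,0],[0.1,0,0,0.0005,0],[0.1,0,0,0.0005,0],[0.1,0,0,0.0005,0],[0.1,0,0,0.0005,0],[0.1,0,0,0.0005,0]]]'; python3 rd.py
```

```text
t: 14.4
eef_pos: [487.2, 125.5, 72.1]
tcp_rot: [3.141, 0.0, 3.137]
ft_force: [0.1, 1.0, 1.6]
opening: 0.209
t 14.7 pos [487.17 125.52  72.14] F [0.15 0.07 1.56] sd [0.01 0.58]
```

```bash
python3 -m pendant '[[[0.1,0,0,-0.012,0],[0.1,-0.009,-0.038,-0.014,0],[0.1,-0.018,-0.076,-0.014,0],[0.1,-0.0273,-0.1134,-0.014,0],[0.1,-0.0273,-0.1134,-0.011,0],[0.1,-0.0273,-0.1134,-0.007,0],[0.1,-0.0273,-0.1134,-0.003,0],[0.1,-0.0273,-0.1134,-0.002,0]]]'; python3 rd.py; python3 -m pendant '[[[0.1,0,0,0.0005,0],[0.1,0,0,0.001,0],[0.1,0,0,0.0015,0],[0.1,0,0,0.002,0],[0.1,0,0,0.002,0],[0.1,0,0,0.002,0],[0.1,0,0,0.002,0],[0.1,0,0,0.002,0]]]'; python3 rd.py
```

```text
t: 15.5
eef_pos: [513.4, 13.0, 73.7]
tcp_rot: [3.141, -0.001, 3.138]
ft_force: [0.8, 0.6, -1.4]
opening: 0.206
t 15.8 pos [513.76  12.66  74.08] F [-0.16  0.09 -0.53] sd [0.16 0.56]
t: 16.6
eef_pos: [513.9, 12.0, 72.2]
tcp_rot: [3.142, 0.0, 3.137]
ft_force: [-0.3, -1.2, 2.7]
opening: 0.209
t 16.9 pos [513.95  11.98  72.15] F [-0.28  0.14  1.87] sd [0.01 0.44]
```

```bash
python3 -m pendant '[[[0.1,0,0,-0.012,0],[0.1,-0.010,0.032,-0.016,0],[0.1,-0.020,0.064,-0.016,0],[0.1,-0.030,0.0953,-0.016,0],[0.1,-0.030,0.0953,-0.013,0],[0.1,-0.030,0.0953,-0.009,0],[0.1,-0.030,0.0953,-0.006,0],[0.1,-0.030,0.0953,-0.005,0]]]'; python3 rd.py; python3 -m pendant '[[[0.1,0,0,0.0005,0],[0.1,0,0,0.001,0],[0.1,0,0,0.0015,0],[0.1,0,0,0.002,0],[0.1,0,0,0.0025,0],[0.1,0,0,0.0025,0],[0.1,0,0,0.0025,0],[0.1,0,0,0.0025,0]]]'; python3 rd.py
```

```text
t: 17.7
eef_pos: [544.0, 106.3, 76.8]
tcp_rot: [-3.142, -0.001, 3.136]
ft_force: [0.7, 0.6, -0.9]
opening: 0.208
t 18.0 pos [544.3  106.58  77.13] F [ 0.32  0.24 -0.89] sd [0.15 0.28]
t: 18.8
eef_pos: [544.5, 107.1, 74.7]
tcp_rot: [3.142, 0.0, 3.137]
ft_force: [-0.1, -0.7, 2.2]
opening: 0.205
t 19.1 pos [544.44 107.13  74.68] F [-0.01 -1.04  2.26] sd [0.01 0.27]
```

Three buttons are flush, with contact at TCP z≈72.2–72.6. The fourth touches at about 75.5, so it is the proud one. I'll press it in small steps with pin checks in between; the nose should be flush at TCP≈66.4.

```bash
python3 -m pendant '[[[0.1,0,0,0.0008,0],[0.1,0,0,0.0016,0],[0.1,0,0,0.0024,0],[0.1,0,0,0.0032,0],[0.1,0,0,0.004,0],[0.1,0,0,0.0045,0],[0.1,0,0,0.0045,0],[0.1,0,0,0.0045,0]]]'; python3 rd.py; python3 -m pendant '[[[0.1,0,0,0.0003,0],[0.1,0,0,0.0006,0],[0.1,0,0,0.0009,0],[0.1,0,0,0.0012,0],[0.1,0,0,0.0015,0],[0.1,0,0,0.0015,0],[0.1,0,0,0.0015,0],[0.1,0,0,0.0015,0]]]'; python3 rd.py
```

```text
t: 19.9
eef_pos: [544.5, 107.1, 70.4]
tcp_rot: [3.141, 0.0, 3.137]
ft_force: [-0.5, -1.0, 7.2]
opening: 0.211
t 20.2 pos [544.45 107.14  70.37] F [-0.36 -1.32  7.08] sd [0.01 0.68]
t: 21.0
eef_pos: [544.5, 107.1, 69.0]
tcp_rot: [3.141, 0.0, 3.137]
ft_force: [-0.9, -1.3, 8.4]
opening: 0.209
t 21.3 pos [544.46 107.13  68.99] F [-0.37 -1.29  8.73] sd [0.01 0.53]
```

```bash
python3 -m pendant '[[[0.1,0,0,0.0003,0],[0.1,0,0,0.0006,0],[0.1,0,0,0.0009,0],[0.1,0,0,0.001,0],[0.1,0,0,0.001,0],[0.1,0,0,0.001,0],[0.1,0,0,0.001,0],[0.1,0,0,0.001,0]]]'; python3 rd.py
```

```text
t: 22.1
eef_pos: [544.5, 107.1, 68.0]
tcp_rot: [3.141, 0.0, 3.137]
ft_force: [-0.1, -1.2, 9.1]
opening: 0.209
t 22.4 pos [544.47 107.13  68.02] F [-0.86 -1.36  8.81] sd [0.01 0.42]
```

```bash
python3 -m pendant '[[[0.1,0,0,0.0003,0],[0.1,0,0,0.0006,0],[0.1,0,0,0.0008,0],[0.1,0,0,0.0008,0],[0.1,0,0,0.0008,0],[0.1,0,0,0.0008,0],[0.1,0,0,0.0008,0],[0.1,0,0,0.0008,0]]]'; python3 rd.py; python3 -m pendant '[[[0.1,0,0,-0.003,0],[0.1,0,0,-0.006,0],[0.1,0,0,-0.0065,0],[0.1,0,0,-0.0065,0],[0.1,0,0,-0.0065,0],[0.1,0,0,-0.0065,0],[0.1,0,0,-0.0065,0],[0.1,0,0,-0.0065,0]]]'; python3 rd.py
```

```text
t: 23.2
eef_pos: [544.5, 107.1, 67.2]
tcp_rot: [3.142, 0.0, 3.137]
ft_force: [0.9, -2.1, 9.0]
opening: 0.21
t 23.5 pos [544.47 107.14  67.21] F [-0.88 -1.55  8.47] sd [0.01 0.4 ]
t: 24.3
eef_pos: [544.3, 107.1, 73.2]
tcp_rot: [3.142, -0.0, 3.137]
ft_force: [-0.6, 0.2, -0.2]
opening: 0.21
t 24.6 pos [544.36 107.13  73.29] F [-0.01 -0.29 -0.71] sd [0.03 0.31]
```

```bash
python3 -m pendant '[[[0.1,0,0,0.0005,0],[0.1,0,0,0.0005,0],[0.1,0,0,0.0005,0],[0.1,0,0,0.0005,0],[0.1,0,0,0.0005,0],[0.1,0,0,0.0005,0],[0.1,0,0,0.0005,0],[0.1,0,0,0.0005,0]]]'; python3 rd.py; python3 -m pendant '[[[0.1,0,0,0.0005,0],[0.1,0,0,0.0005,0],[0.1,0,0,0.0005,0],[0.1,0,0,0.0005,0],[0.1,0,0,0.0005,0],[0.1,0,0,0.0005,0],[0.1,0,0,0.0005,0],[0.1,0,0,0.0005,0]]]'; python3 rd.py
```

```text
t: 25.4
eef_pos: [544.4, 107.1, 72.9]
tcp_rot: [3.141, 0.0, 3.137]
ft_force: [-0.4, -0.2, 0.8]
opening: 0.213
t 25.7 pos [544.4  107.15  72.85] F [ 0.08 -0.37  1.31] sd [0.01 0.56]
t: 26.5
eef_pos: [544.4, 107.1, 72.3]
tcp_rot: [3.142, 0.0, 3.137]
ft_force: [0.8, 0.9, 1.7]
opening: 0.212
t 26.8 pos [544.39 107.13  72.34] F [ 0.07 -0.05  1.91] sd [0.02 0.36]
```

```bash
python3 -m pendant '[[[0.1,0,0,-0.012,0],[0.1,0.028,0.009,-0.014,0],[0.1,0.0573,0.0181,-0.014,0],[0.1,0.0573,0.0181,-0.010,0],[0.1,0.0573,0.0181,-0.005,0],[0.1,0.0573,0.0181,-0.001,0],[0.1,0.0573,0.0181,-0.0004,0],[0.1,0.0573,0.0181,-0.0004,0]]]'; python3 rd.py; python3 -m pendant '[[[0.1,0,0,0,0],[0.1,0,0,0,0],[0.1,0,0,0,0],[0.1,0,0,0,0],[0.1,0,0,0,0],[0.1,0,0,0,0],[0.1,0,0,0,0],[0.1,0,0,0,0]]]'; python3 rd.py;  python3 -m pendant '[[[0.1,0,0,0.0004,0],[0.1,0,0,0.0004,0],[0.1,0,0,0.0004,0],[0.1,0,0,0.0004,0],[0.1,0,0,0.0004,0],[0.1,0,0,0.0004,0],[0.1,0,0,0.0004,0],[0.1,0,0,0.0004,0]]]'; python3 rd.py
```

```text
t: 27.6
eef_pos: [487.7, 125.3, 72.5]
tcp_rot: [3.142, -0.0, 3.136]
ft_force: [-0.2, 0.2, -1.2]
opening: 0.208
t 27.9 pos [487.31 125.39  72.69] F [-0.19 -0.05 -1.03] sd [0.06 0.17]
t: 28.7
eef_pos: [487.1, 125.5, 72.7]
tcp_rot: [3.142, -0.0, 3.137]
ft_force: [-0.2, 0.6, -0.7]
opening: 0.205
t 29.0 pos [487.16 125.51  72.73] F [ 0.01  0.11 -1.35] sd [0.01 0.41]
t: 29.8
eef_pos: [487.2, 125.5, 72.3]
tcp_rot: [3.142, 0.0, 3.137]
ft_force: [0.4, -0.5, 1.0]
opening: 0.209
t 30.1 pos [487.18 125.52  72.34] F [-0.16 -0.03  0.38] sd [0.02 0.28]
```

```bash
python3 -m pendant '[[[0.1,0,0,-0.012,0],[0.1,-0.028,-0.009,-0.014,0],[0.1,-0.0573,-0.0181,-0.014,0],[0.1,-0.0573,-0.0181,-0.010,0],[0.1,-0.0573,-0.0181,-0.005,0],[0.1,-0.0573,-0.0181,-0.001,0],[0.1,-0.0573,-0.0181,0,0],[0.1,-0.0573,-0.0181,0,0]]]'; python3 rd.py; python3 -m pendant '[[[0.1,0,0,0.001,0],[0.1,0,0,0.002,0],[0.1,0,0,0.003,0],[0.1,0,0,0.004,0],[0.1,0,0,0.0047,0],[0.1,0,0,0.0052,0],[0.1,0,0,0.0055,0],[0.1,0,0,0.0055,0]]]'; python3 rd.py
```

```text
t: 30.9
eef_pos: [543.7, 107.4, 72.4]
tcp_rot: [3.142, -0.001, 3.137]
ft_force: [-2.0, 0.0, 2.0]
opening: 0.207
t 31.2 pos [544.14 107.31  72.55] F [-0.99  0.41  1.94] sd [0.04 0.26]
t: 32.0
eef_pos: [544.4, 107.2, 67.1]
tcp_rot: [3.141, 0.0, 3.137]
ft_force: [-2.7, 1.5, 7.6]
opening: 0.208
t 32.3 pos [544.41 107.17  67.1 ] F [-2.42  0.75  7.06] sd [0.01 0.29]
```

```bash
python3 -m pendant '[[[0.1,0,0,0.0002,0],[0.1,0,0,0.0004,0],[0.1,0,0,0.0004,0],[0.1,0,0,0.0004,0],[0.1,0,0,0.0004,0],[0.1,0,0,0.0004,0],[0.1,0,0,0.0004,0],[0.1,0,0,0.0004,0]]]'; python3 rd.py; python3 -m pendant '[[[0.1,0,0,-0.003,0],[0.1,0,0,-0.0057,0],[0.1,0,0,-0.0062,0],[0.1,0,0,-0.0062,0],[0.1,0,0,-0.0062,0],[0.1,0,0,-0.0062,0],[0.1,0,0,-0.0062,0],[0.1,0,0,-0.0062,0]]]'; python3 rd.py
```

```text
t: 33.1
eef_pos: [544.4, 107.2, 66.8]
tcp_rot: [3.141, 0.0, 3.137]
ft_force: [-2.9, 0.7, 8.9]
opening: 0.206
t 33.4 pos [544.42 107.17  66.81] F [-2.45  0.98  8.58] sd [0.01 0.5 ]
t: 34.2
eef_pos: [544.4, 107.1, 72.6]
tcp_rot: [3.142, 0.0, 3.137]
ft_force: [1.2, -0.7, -0.2]
opening: 0.211
t 34.5 pos [544.36 107.13  72.6 ] F [ 0.46 -0.23  0.44] sd [0.01 0.4 ]
```

```bash
python3 -m pendant '[[[0.1,0,0,0.0015,0],[0.1,0,0,0.003,0],[0.1,0,0,0.0045,0],[0.1,0,0,0.0055,0],[0.1,0,0,0.006,0],[0.1,0,0,0.0062,0],[0.1,0,0,0.0064,0],[0.1,0,0,0.0064,0]]]'; python3 rd.py; python3 -m pendant '[[[0.1,0,0,-0.003,0],[0.1,0,0,-0.0057,0],[0.1,0,0,-0.0064,0],[0.1,0,0,-0.0064,0],[0.1,0,0,-0.0064,0],[0.1,0,0,-0.0064,0],[0.1,0,0,-0.0064,0],[0.1,0,0,-0.0064,0]]]'; python3 rd.py
```

```text
t: 35.3
eef_pos: [544.5, 107.2, 66.6]
tcp_rot: [3.142, 0.001, 3.137]
ft_force: [-1.6, -0.8, 8.2]
opening: 0.21
t 35.6 pos [544.47 107.15  66.64] F [-1.02 -0.66  7.97] sd [0.01 0.28]
t: 36.4
eef_pos: [544.2, 107.1, 72.5]
tcp_rot: [3.142, -0.0, 3.137]
ft_force: [-0.5, -0.2, -0.7]
opening: 0.211
t 36.7 pos [544.33 107.14  72.58] F [-0.2  -0.06 -0.61] sd [0.03 0.36]
```

Contact is now just below 72.58, level with the other three. I'll return the probe.

```bash
python3 -m pendant '[[[0.1,0,0,-0.03,0],[0.1,0,0,-0.07,0],[0.1,0,0,-0.105,0],[0.1,0.042,-0.024,-0.105,0],[0.1,0.084,-0.047,-0.105,0],[0.1,0.086,-0.095,-0.105,0.1],[0.1,0.088,-0.142,-0.105,0.23],[0.1,0.089,-0.187,-0.105,0.36]]]'
python3 - <<'E'
from h import *
s=env.state();p=s['eef_pos'];R=Rt(s);print(p,s['tcp_rot'],s['ft_force'],s['opening'])
print(np.round(R.T@(np.array([473.9,-230.2,172])-p),1),'turn',s['tcp_rot'][2]-2.112)
E
```

```text
t: 37.5
eef_pos: [454.0, -81.1, 178.0]
tcp_rot: [3.141, 0.001, 2.772]
ft_force: [0.9, 0.1, -0.3]
opening: 0.211
[453.99626332 -81.05157174 178.03772358] [3.14147712e+00 9.53755146e-04 2.77205439e+00] [ 0.8681474   0.05133137 -0.32762181] 0.21082801529484638
[ -72.4 -131.9    6.1] turn 0.6600543948984212
```

```bash
python3 -m pendant '[[[0.1,-0.018,-0.033,0,0.13],[0.1,-0.036,-0.066,0,0.26],[0.1,-0.054,-0.099,0,0.39],[0.1,-0.0724,-0.132,0,0.52],[0.1,-0.0724,-0.132,0,0.66],[0.1,-0.0724,-0.132,0.02,0.66],[0.1,-0.0724,-0.132,0.04,0.66],[0.1,-0.0724,-0.132,0.04,0.66]]]'
python3 - <<'E'
from h import *
env.read_camera("scene");env.read_camera("top");s,c=grab("scene"); cv2.imwrite("pics/s2.png",c["image"][200:380,280:520])
s=env.state();p=s['eef_pos'];R=Rt(s);print(p,s['tcp_rot'],s['ft_force'],s['opening'])
print(np.round(R.T@(np.array([473.9,-230.2,62.1])-p),1),'turn',s['tcp_rot'][2]-2.112)
E
```

```text
t: 38.3
eef_pos: [474.0, -228.1, 135.7]
tcp_rot: [-3.14, -0.003, 2.116]
ft_force: [0.3, 0.1, -0.7]
opening: 0.209
[ 475.30472328 -228.69741352  138.31709706] [3.14124622e+00 5.19239298e-04 2.11694769e+00] [-0.48838722 -0.17918186 -0.18880336] 0.21376580225883499
[-0.5 -2.  76.2] turn 0.004947690840182872
```

```bash
python3 -m pendant '[[[0.1,-0.0005,-0.002,0,0.005],[0.1,-0.0005,-0.002,0.01,0.005],[0.1,-0.0005,-0.002,0.02,0.005],[0.1,-0.0005,-0.002,0.03,0.005],[0.1,-0.0005,-0.002,0.04,0.005],[0.1,-0.0005,-0.002,0.05,0.005],[0.1,-0.0005,-0.002,0.06,0.005],[0.1,-0.0005,-0.002,0.066,0.005]]]'; python3 rd.py
```

```text
t: 39.25
eef_pos: [473.4, -229.9, 70.4]
tcp_rot: [-3.141, -0.001, 2.112]
ft_force: [-0.7, 0.4, -1.4]
opening: 0.211
t 39.55 pos [ 473.51 -230.     71.21] F [-0.29  0.16 -1.43] sd [0.71 0.26]
```

```bash
python3 -m pendant '[[[0.1,0,0,0.002,0],[0.1,0,0,0.004,0],[0.1,0,0,0.006,0],[0.1,0,0,0.008,0],[0.1,0,0,0.009,0],[0.1,0,0,0.0095,0],[0.1,0,0,0.0095,0],[0.1,0,0,0.0095,0]]]'; python3 rd.py
```

```text
t: 40.35
eef_pos: [473.6, -230.1, 62.1]
tcp_rot: [3.141, 0.0, 2.112]
ft_force: [-0.7, -0.3, -0.4]
opening: 0.208
t 40.65 pos [ 473.6  -230.05   62.12] F [-0.33 -0.09 -0.74] sd [0.01 0.41]
```

```bash
python3 -m pendant '[[[0.1,0,0,0.0002,0],[0.1,0,0,0.0004,0],[0.1,0,0,0.0004,0],[0.1,0,0,0.0004,0],[0.1,0,0,0.0004,0],[0.1,0,0,0.0004,0],[0.1,0,0,0.0004,0],[0.1,0,0,0.0004,0]]]'; python3 rd.py
```

```text
t: 41.45
eef_pos: [473.6, -230.1, 62.1]
tcp_rot: [3.141, 0.0, 2.112]
ft_force: [-0.6, 0.7, 6.0]
opening: 0.208
t 41.75 pos [ 473.61 -230.06   62.09] F [-1.14  0.57  5.39] sd [0.01 0.74]
```

The probe is seated, with 6 N on the collar. I'll release it and back off straight up.

```bash
python3 -m pendant '[[[0.5,0,0,0,0],[0.7,0,0,0,0],[1,0,0,0,0],[1,0,0,0,0],[1,0,0,0,0],[1,0,0,0,0],[1,0,0,0,0],[1,0,0,0,0]]]'; python3 -m pendant '[[[1,0,0,-0.01,0],[1,0,0,-0.03,0],[1,0,0,-0.06,0],[1,0,0,-0.09,0],[1,0,0,-0.12,0],[1,0,0,-0.14,0],[1,0,0,-0.15,0],[1,0,0,-0.15,0]]]'
python3 - <<'E'
from h import *
from scipy import ndimage as N
s,c=grab("scene"); a=c["image"][190:340,190:430]; cv2.imwrite("pics/s3.png",cv2.resize(a,None,fx=3,fy=3))
s,c=grab("wrist"); P=pts(c,s); z=P[...,2]
m=(z>100)&(z<112)&(np.hypot(P[...,0]-473,P[...,1]+231)<60); q=P[m]; print(s["t"],s["eef_pos"],s["opening"],len(q),q.mean(0),cv2.minAreaRect(q[:,:2].astype(np.float32)))
E
```

```text
t: 42.55
eef_pos: [473.6, -230.0, 61.7]
tcp_rot: [3.142, -0.0, 2.112]
ft_force: [0.7, -0.0, 0.1]
opening: 0.826
t: 43.35
eef_pos: [473.8, -230.2, 213.0]
tcp_rot: [3.14, 0.002, 2.112]
ft_force: [-0.7, 0.5, -0.3]
opening: 1.0
43.4 [ 473.46451622 -229.96537579  211.80799551] 0.99945029462495 789 [ 472.3039188  -228.15473119  107.52970208] ((472.9834289550781, -229.26724243164062), (20.522859573364258, 20.30242156982422), 32.0403938293457)
```

View pics/s3.png

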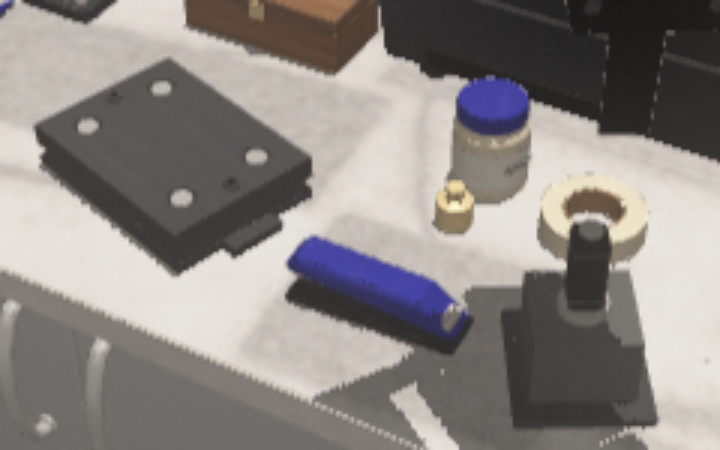

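The crop shows the probe upright in the holder at about (588,265), with the stage undisturbed and all four buttons level at (161,88), (88,126), (256,157) and (181,198). The gripper is clear, so I'm handing in.

```bash
python3 -c "
from cell import env
print(env.job_done())"
```

```text
the job is handed in; nothing more can be done
None
```

The proud button is now pressed flush, the probe is back upright in its holder, and I handed the job in at about 43.5 s.

**Finding the high button:** I touched all four buttons lightly. Three made contact at tool heights of about 72.4–72.7 mm. The one at about (544, 107) mm made contact about 3 mm higher.

**Pressing it:** I pushed it down in small steps at about 9–10 N, checking with the pin in between. After the last press it gave no reaction at 72.58 mm, so it is no longer above the mean of the other three, to within about 0.2 mm. I did not lower the pin further to find its exact contact height, so how far it might sit below the others was not measured. Mid-job I re-touched one flush button; it read the same as before, so neither it nor my grip on the probe had shifted.

**Putting the probe back:** It seated with about 6 N on the collar. After I let go, the camera measured the grip top at 107.5 mm, the same as before I picked it up, with the probe upright.

**Disagreements:**
- The wrist and top cameras differed by about 1.7 mm in y.
- The flush contacts varied by about 0.3 mm.
- The force reading was noisy, by about 0.5 N.
- There was up to 2.5 N of side force in the second press.

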